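# Line up the plant pots by size

## Task

Line the four loose terracotta pots up by size on the four pot stands of the plywood board: the smallest next to the yellow end block, then each larger one in turn, the largest at the grey end. Set each pot upright, mouth up, well centred on its stand (the stands' colours do not matter), and leave the potted seedling where it is.

Things in the scene. Friction and masses are not known exactly. Their poses are not given: they have to be found in the camera images.
- pot_1: The smallest of four loose, empty, hollow terracotta pots: 38 mm across its round collar (upright outside, the top 18 mm of its height), 36 mm high, wall 4 mm, tapering below the collar to a foot about 27 mm across; 35 g give or take a third. It starts upright, mouth up, standing directly on the bench top. Origin: centre of its underside, z axis up out of its mouth.
- pot_2: The second smallest of four loose, empty, hollow terracotta pots: 47 mm across its round collar (upright outside, the top 18 mm of its height), 48 mm high, wall 4 mm, tapering below the collar to a foot about 33 mm across; 60 g give or take a third. It starts upright, mouth up, standing directly on the bench top. Origin: centre of its underside, z axis up out of its mouth.
- pot_3: The second largest of four loose, empty, hollow terracotta pots: 56 mm across its round collar (upright outside, the top 18 mm of its height), 60 mm high, wall 4 mm, tapering below the collar to a foot about 39 mm across; 100 g give or take a third. It starts upright, mouth up, standing directly on the bench top. Origin: centre of its underside, z axis up out of its mouth.
- pot_4: The largest of four loose, empty, hollow terracotta pots: 65 mm across its round collar (upright outside, the top 18 mm of its height), 72 mm high, wall 4 mm, tapering below the collar to a foot about 46 mm across; 150 g give or take a third. It starts upright, mouth up, standing directly on the bench top. Origin: centre of its underside, z axis up out of its mouth.
- stand_white: A white flat round pot stand, fixed, 80 mm across and 6 mm thick. One of four (white, blue, green, black) in a row on a plywood board, about 95 mm apart; the colours change places and do not say which pot goes where. Origin: centre of its underside, on the board's top, 10 mm above the bench; its top is 6 mm above that.
- stand_blue: A blue flat round pot stand, fixed, 80 mm across and 6 mm thick. One of four (white, blue, green, black) in a row on a plywood board, about 95 mm apart; the colours change places and do not say which pot goes where. Origin: centre of its underside, on the board's top, 10 mm above the bench; its top is 6 mm above that.
- stand_green: A green flat round pot stand, fixed, 80 mm across and 6 mm thick. One of four (white, blue, green, black) in a row on a plywood board, about 95 mm apart; the colours change places and do not say which pot goes where. Origin: centre of its underside, on the board's top, 10 mm above the bench; its top is 6 mm above that.
- stand_black: A black flat round pot stand, fixed, 80 mm across and 6 mm thick. One of four (white, blue, green, black) in a row on a plywood board, about 95 mm apart; the colours change places and do not say which pot goes where. Origin: centre of its underside, on the board's top, 10 mm above the bench; its top is 6 mm above that.
- end_yellow: Yellow block, 80 x 24 x 14 mm, fixed across one end of the board (100 x 520 x 10 mm); it marks where the smallest pot belongs. A like grey block lies at the other end; the two change ends. The stands' centres lie about 85, 180, 275 and 370 mm from this block's. Origin: centre of its underside, 10 mm above the bench.
- seedling: A green seedling in a black pot, 68 mm across and 62 mm high (about 115 mm with its leaves), loose, standing on the bench to the left of the work; a bystander. Origin: centre of the underside.
Not all that is in view belongs to the job. Leave any turquoise look-alike of the pot_3 alone.

How it is judged (in metres and radians):
At the end, for the whole second after the job is handed in: All four pots stand upright (within about 7 degrees) and at rest, each with its foot on a stand and its centre within 14 mm of the stand's, one pot a stand, in order of size from the smallest at the stand next to the yellow block to the largest at the stand farthest from it (((horizontal distance between pot_1 and stand_white below 0.014 m and z of pot_1 in the frame of stand_white between 0.003 and 0.01 m) or (horizontal distance between pot_1 and stand_blue below 0.014 m and z of pot_1 in the frame of stand_blue between 0.003 and 0.01 m) or (horizontal distance between pot_1 and stand_green below 0.014 m and z of pot_1 in the frame of stand_green between 0.003 and 0.01 m) or (horizontal distance between pot_1 and stand_black below 0.014 m and z of pot_1 in the frame of stand_black between 0.003 and 0.01 m)) and horizontal distance between pot_1 and end_yellow between 0.045 and 0.125 m and angle between each of pot_1, pot_2, pot_3, pot_4's own z axis and vertical below 0.12 rad and linear speed of each of pot_1, pot_2, pot_3, pot_4 below 0.02 m/s and angular speed of each of pot_1, pot_2, pot_3, pot_4 below 0.2 rad/s and ((horizontal distance between pot_2 and stand_white below 0.014 m and z of pot_2 in the frame of stand_white between 0.003 and 0.01 m) or (horizontal distance between pot_2 and stand_blue below 0.014 m and z of pot_2 in the frame of stand_blue between 0.003 and 0.01 m) or (horizontal distance between pot_2 and stand_green below 0.014 m and z of pot_2 in the frame of stand_green between 0.003 and 0.01 m) or (horizontal distance between pot_2 and stand_black below 0.014 m and z of pot_2 in the frame of stand_black between 0.003 and 0.01 m)) and horizontal distance between pot_2 and end_yellow between 0.14 and 0.22 m and ((horizontal distance between pot_3 and stand_white below 0.014 m and z of pot_3 in the frame of stand_white between 0.003 and 0.01 m) or (horizontal distance between pot_3 and stand_blue below 0.014 m and z of pot_3 in the frame of stand_blue between 0.003 and 0.01 m) or (horizontal distance between pot_3 and stand_green below 0.014 m and z of pot_3 in the frame of stand_green between 0.003 and 0.01 m) or (horizontal distance between pot_3 and stand_black below 0.014 m and z of pot_3 in the frame of stand_black between 0.003 and 0.01 m)) and horizontal distance between pot_3 and end_yellow between 0.235 and 0.315 m and ((horizontal distance between pot_4 and stand_white below 0.014 m and z of pot_4 in the frame of stand_white between 0.003 and 0.01 m) or (horizontal distance between pot_4 and stand_blue below 0.014 m and z of pot_4 in the frame of stand_blue between 0.003 and 0.01 m) or (horizontal distance between pot_4 and stand_green below 0.014 m and z of pot_4 in the frame of stand_green between 0.003 and 0.01 m) or (horizontal distance between pot_4 and stand_black below 0.014 m and z of pot_4 in the frame of stand_black between 0.003 and 0.01 m)) and horizontal distance between pot_4 and end_yellow between 0.33 and 0.41 m); the robot touches nothing.
It fails at once if the potted seedling is moved by more than 25 mm or tipped (distance of seedling from where it was at the start of the episode above 0.025 m or angle between seedling's own z axis and vertical above 0.3 rad).
It also fails if it takes over 96 s, if anything falls off the work surface, if the arm or the gripper's body presses on something with over 40 N, if the wrist force passes 120 N, or if a joint passes its speed limit or range.

## Robot

A 6-joint arm with a two-finger parallel gripper is mounted at the origin on the work surface. World frame = base frame: x ahead of the robot, y to its left, z up, the work surface at z = 0. Lengths are in m, angles in degrees, forces in N, time in s.
With the tool pointing down it reaches from about 0.3 to 0.85 m from the base axis. Payload 5.4 kg.
Tool frame: the origin (TCP) lies at the very end of the fingers, on their centre line; the grasp point (between the pads) lies 19 mm behind it; z points along the fingers, y is the line along which they close (so a half turn about z gives the same grasp; the last joint's range is limited). The gripper opens to 85 mm and grips with 20 to 120 N. Pads are 22 mm wide; open, the fingers measure 114 mm over their backs; the gripper's body (76 mm by 85 mm) begins 54 mm behind the grasp point. The pads swing forward as they close: fully open they stand 13 mm farther back than shut.
Start: joints at [54.769, 9.076, 91.501, -0, 79.423, -12.038], TCP at [0.226, 0.529, 0.202] pointing down, gripper open.
Joint ranges: [-166.64, 166.64], [-54.1, 131.32], [10.49, 154.53], [-73.88, 253.88], [9.74, 151.15], [-171.62, 171.62]. Speed limits (degrees/s): [147.25, 147.25, 180, 180, 180, 180].

## Interface

Orientations are given as a 3x3 rotation matrix whose columns are the frame's x, y, z axes.
In Python, from workcell import arm gives the robot as it stands.
- The arm moves only by the tool servo_tool, never from a script. Its argument "deltas" is a list of rows, each a list of 2 entries, a list of its own where there are three numbers: the shift along the world's x, y, z in mm, then the turn, a rotation vector about the world's x, y, z in degrees. In form: [[[x, y, z], [wx, wy, wz]], ...]. A call has 1 to 20 rows; each row is the pose to reach, as a shift and turn from the pose commanded when the call began; what a row does not reach only later rows make up. A row lasts 1/10 s, in which the tool goes at most 50 mm and 8.59 degrees, less where a joint would pass 70% of its speed; a pose out of reach is approached as far as the arm can. A call with a gripper value outside its range is refused whole. "hand" is the opening, from -1 (shut) to 1 (fully open), set as the call begins (left out, the last holds). The fingers move at their own pace and stop on an object; "squeeze" is the grip in N (left out, the last holds). Time passes only in rows, so rows that repeat a pose let the fingers close. It gives the time, the measured TCP pose, the force, the opening and the grip force at its end, in the units of the state.
- arm.get_obs(): the state, without advancing time (a new reading comes with each control period).
- arm.snapshot(name): name is "side" or "top" or "wrist"; returns the picture (480x640x3 uint8, blue, green, red); there is no depth.
- arm.calibration(name): a dict with "intrinsics" (3x3 intrinsics, pixels), "xyz" and "orientation" of the camera in the world; the wrist camera has in their place "hand_eye" (4x4, takes a point from camera to tool coordinates, whose origin is the TCP and whose axes are the flange's). Camera axes: x right, y down, z forward; pixel columns grow to the right and rows downward; lengths in m; the calibration is good to about 2 mm. A picture is of the moment at which its call begins: read the wrist's pose just before it. calibration takes no time and is no camera call.
- arm.sign_off(): hands the job in; it is judged then, once.
The state is a dict: "time": time; "joint_positions": joint angles; "joint_velocities": joint speeds; "tau": joint torques, N m; "position": TCP position; "eef_rot": TCP orientation; "wrist_force": force on the tool from outside, world axes, zero at the start; "torque": the same for the moment, N m; "grip_width": opening from 0.0 (shut) to 1.0 (fully open); "grip_force": force on a finger pad.
Only numpy, scipy, OpenCV 4.12 (cv2) and the standard library are available. Lean on these libraries where they do the work, as an engineer would, in place of code of your own. Each camera call takes 0.05 s, during which the arm holds its last target. There are 200 camera calls.

## Working session

There is one attempt and no reset: what is moved stays moved. The work goes in short steps, Python scripts to look and compute and a tool call to move; the robot and the scene stay as the last step left them, time stands still between calls to the robot, and variables do not carry over. Pictures are saved under pics/ and viewed, at most 14 in all, crops included, and the job is handed in when it is done.

Besides the shell and the picture viewer there is one more tool, called after "Call:" as name(argument=value, ...) on one line, values as JSON. servo_tool: Moves the arm, as the interface text tells. Its arguments: {"type":"object","properties":{"deltas":{"type":"array"},"hand":{"type":"number"},"squeeze":{"type":"number"}},"required":["deltas"]}

```bash
mkdir -p pics
python3 - <<'E'
from workcell import arm
import cv2
for n in("top","side"):
    cv2.imwrite(f"pics/{n}0.png",arm.snapshot(n)); c=arm.calibration(n); print(n,c)
print(arm.calibration("wrist")); o=arm.get_obs(); print(o['position'],o['eef_rot'],o['time'])
E
```

```text
top {'intrinsics': array([[509.2288522 ,   0.        , 321.46528914],
       [  0.        , 509.2288522 , 242.63084996],
       [  0.        ,   0.        ,   1.        ]]), 'xyz': array([0.33922514, 0.05800157, 1.03515984]), 'orientation': array([[ 0.02053431, -0.98518571,  0.17025705],
       [-0.99946961, -0.02453302, -0.02141564],
       [ 0.0252753 , -0.169727  , -0.98516694]])}
side {'intrinsics': array([[504.62681318,   0.        , 319.89905588],
       [  0.        , 504.62681318, 236.08360664],
       [  0.        ,   0.        ,   1.        ]]), 'xyz': array([ 0.40587398, -0.8397107 ,  0.55960088]), 'orientation': array([[ 0.99017794, -0.0741231 ,  0.11854712],
       [-0.1397671 , -0.50307371,  0.85286693],
       [-0.00357921, -0.86105901, -0.50849246]])}
{'intrinsics': array([[351.63919783,   0.        , 320.52895941],
       [  0.        , 351.63919783, 243.7117389 ],
       [  0.        ,   0.        ,   1.        ]]), 'hand_eye': array([[-8.42084112e-04, -9.65521248e-01, -2.60322897e-01,
         6.54207805e-02],
       [ 9.99998896e-01, -4.94370498e-04, -1.40117511e-03,
        -8.17189162e-04],
       [ 1.22416838e-03, -2.60323789e-01,  9.65520599e-01,
        -1.72379677e-01],
       [ 0.00000000e+00,  0.00000000e+00,  0.00000000e+00,
         1.00000000e+00]])}
[0.22610612 0.52801708 0.20089523] [[-9.19203502e-01  3.93781573e-01 -9.97196441e-04]
 [ 3.93782683e-01  9.19202428e-01 -1.44738104e-03]
 [ 3.46673406e-04 -1.72311642e-03 -9.99998455e-01]] 0.1
```

View pics/top0.png

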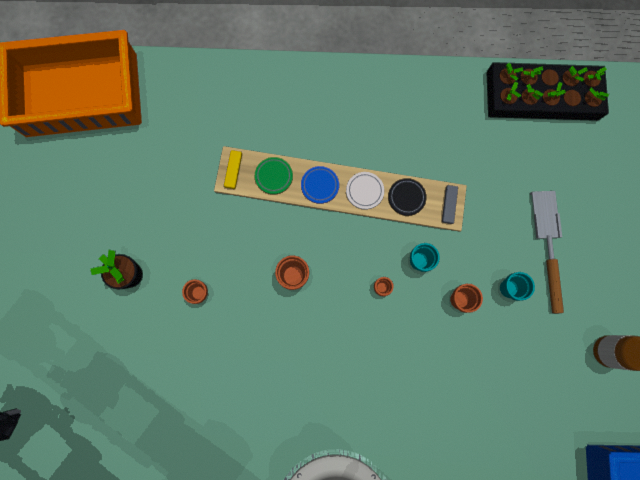

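View pics/side0.png

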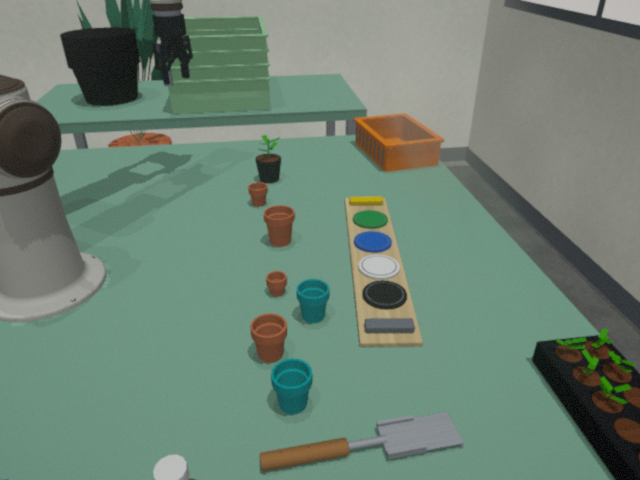

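The top view has four terracotta pots: (292,272) is the largest (pot_4), (466,298) pot_3, (195,292) pot_2 and (383,287) the smallest (pot_1). Look-alikes to leave alone are the turquoise pots at (424,257) and (518,286), the seedling in its black pot at (121,271), and the terracotta-coloured tray soil at (550,90). On the board, the yellow block is at (233,169), followed by green (273,175), blue (320,185), white (365,190) and black (407,197), with grey at (450,204).

```bash
cat > h.py <<'E'
from workcell import arm
import cv2, numpy as np
from scipy.optimize import least_squares
def cast(c,px,z):
    px=np.atleast_2d(px).astype(float); K=c["intrinsics"]
    d=np.c_[px,np.ones(len(px))]@np.linalg.inv(K).T@c["orientation"].T
    return (c["xyz"]+d*((z-c["xyz"][2])/d[:,2])[:,None])[:,:2]
def circ(P,r):
    return least_squares(lambda q:np.hypot(*(P-q).T)-r,P.mean(0),loss="soft_l1",f_scale=.001)
def terr(im):
    h=cv2.cvtColor(im,cv2.COLOR_BGR2HSV); return cv2.inRange(h,(2,110,40),(14,255,255))
def blobs(m,a=100):
    m=cv2.morphologyEx(m,cv2.MORPH_CLOSE,np.ones((5,5),np.uint8))
    return [c[:,0] for c in cv2.findContours(m,cv2.RETR_EXTERNAL,cv2.CHAIN_APPROX_NONE)[0] if cv2.contourArea(c)>a]
R={1:.019,2:.0235,3:.028,4:.0325}; H={1:.036,2:.048,3:.060,4:.072}
PX={1:(383,287),2:(195,292),3:(466,298),4:(292,272)}
E
python3 - <<'E'
from h import *
im=cv2.imread("pics/top0.png"); c=arm.calibration("top"); hsv=cv2.cvtColor(im,cv2.COLOR_BGR2HSV)
B=blobs(terr(im))
for k,p in PX.items():
    b=min(B,key=lambda b:np.hypot(*(b.mean(0)-p))); P=cast(c,b,H[k]); f=circ(cv2.convexHull(P.astype(np.float32))[:,0].astype(float),R[k])
    print("pot",k,f.x.round(4),"rms",np.sqrt(np.mean(f.fun**2)).round(4),"encl r",cv2.minEnclosingCircle(P.astype(np.float32))[1])
for n,lo,hi in (("green",(50,150,50),(75,255,255)),("blue",(100,150,50),(125,255,255)),("white",(0,0,150),(180,40,255)),("black",(0,0,0),(180,255,45)),("turq",(82,120,40),(98,255,255)),("yellow",(22,180,100),(35,255,255))):
    m=cv2.inRange(hsv,lo,hi)
    for b in blobs(m,150):
        q=b.mean(0)
        if (n=="turq" and 380<q[0]<560) or (215<q[0]<470 and 140<q[1]<235):
            (x,y),r=cv2.minEnclosingCircle(cast(c,b,.06 if n=="turq" else (.024 if n=="yellow" else .016)).astype(np.float32)); print(n,q.round(),round(x,4),round(y,4),"r",round(r,4))
cv2.imwrite("pics/crop0.png",cv2.resize(im[240:330,160:560],None,fx=2,fy=2))
E
```

```text
pot 1 [ 0.4281 -0.0871] rms 0.0008 encl r 0.01905684545636177
pot 2 [0.4086 0.2793] rms 0.0006 encl r 0.023992978036403656
pot 3 [ 0.4069 -0.2451] rms 0.0019 encl r 0.031358808279037476
pot 4 [0.4476 0.0924] rms 0.0008 encl r 0.03243926912546158
green [273. 175.] 0.6549 0.1388 r 0.0389
blue [320. 184.] 0.6377 0.0424 r 0.0392
white [365. 190.] 0.6286 -0.0517 r 0.0397
black [407. 197.] 0.6163 -0.1389 r 0.039
turq [518. 286.] 0.4324 -0.3426 r 0.0348
turq [424. 257.] 0.4841 -0.163 r 0.0309
yellow [233. 169.] 0.6636 0.2228 r 0.0406
```

View pics/crop0.png

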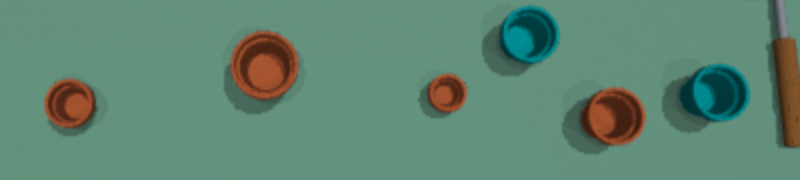

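Sizes and heights fit: enclosing radii are 19, 24, 31 and 32 mm, and the yellow-to-stand distances of about 84, 182, 277 and 365 mm are as described. The crop confirms the four terracotta pots and the two turquoise ones. First I'll hover over pot_4 with the fingers closing across the row.

Call:
servo_tool(deltas=[[[40,-40,20],[0,0,-8]],[[60,-80,20],[0,0,-16]],[[80,-125,20],[0,0,-24]],[[100,-170,20],[0,0,-32]],[[120,-215,20],[0,0,-40]],[[140,-260,20],[0,0,-48]],[[160,-305,20],[0,0,-56]],[[182,-350,20],[0,0,-64]],[[205,-395,20],[0,0,-72]],[[222,-436,20],[0,0,-74.7]],[[222,-436,20],[0,0,-74.7]],[[222,-436,20],[0,0,-74.7]],[[222,-436,20],[0,0,-74.7]],[[222,-436,20],[0,0,-74.7]]], hand=1, squeeze=25)

```text
time: 1.5
position: [0.4479, 0.0938, 0.2217]
eef_rot: [[0.135, 0.991, -0.0], [0.991, -0.135, 0.0], [0.0, -0.0, -1.0]]
wrist_force: [-0.1, -0.7, -0.5]
grip_width: 1.002
grip_force: 0.0
```

```bash
cat >> h.py <<'E'
def wcal(o):
    c=dict(arm.calibration("wrist")); T=np.eye(4); T[:3,:3]=o["eef_rot"]; T[:3,3]=o["position"]; W=T@c["hand_eye"]
    c["xyz"]=W[:3,3]; c["orientation"]=W[:3,:3]; return c
def proj(c,p):
    q=c["orientation"].T@(np.asarray(p)-c["xyz"]); return (c["intrinsics"]@q/q[2])[:2]
E
python3 - <<'E'
from h import *
o=arm.get_obs(); c=wcal(o); im=arm.snapshot("wrist"); cv2.imwrite("pics/w1.png",im)
print(o['position'],o['eef_rot'].round(3),o['joint_positions'],o['time'],c['xyz'])
print(proj(c,(.448,.0924,.072)))
E
```

```text
[0.447914   0.09375008 0.22166965] [[ 0.135  0.991 -0.   ]
 [ 0.991 -0.135  0.   ]
 [ 0.    -0.    -1.   ]] [-3.37689598e+00 -9.72612789e+00  1.07964166e+02  1.22987303e-02
  8.17826210e+01  4.37814184e+00] 1.5 [0.45652506 0.15780577 0.39406275]
[320.85798383 222.05431838]
```

View pics/w1.png

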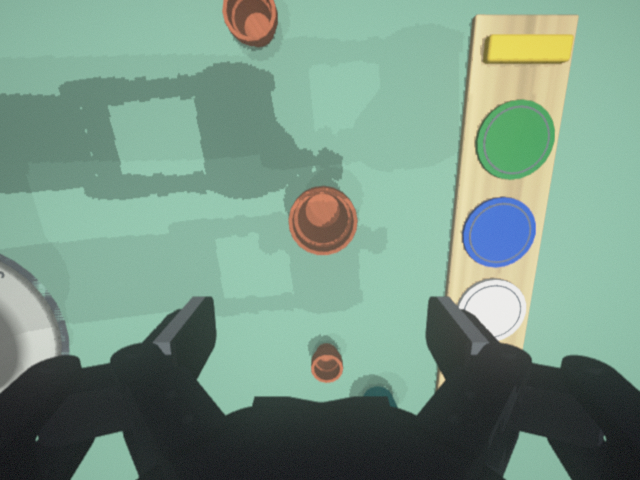

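The wrist view shows pot_4's rim at about (322,220), right where it was predicted (321,222). Green (515,139), blue (500,231), white (491,310) and yellow (530,48) are also visible.

```bash
cat >> h.py <<'E'
def fitpot(c,im,k,near):
    b=min(blobs(terr(im)),key=lambda b:np.hypot(*(b.mean(0)-near))); P=cast(c,cv2.convexHull(b.astype(np.int32))[:,0],H[k])
    f=circ(P,R[k]); return f.x.round(4),np.sqrt(np.mean(f.fun**2)).round(4),len(P)
def stand(c,im,lo,hi,near):
    m=cv2.inRange(cv2.cvtColor(im,cv2.COLOR_BGR2HSV),lo,hi)
    b=min(blobs(m,300),key=lambda b:np.hypot(*(b.mean(0)-near))); f=circ(cast(c,cv2.convexHull(b.astype(np.int32))[:,0],.016),.04)
    return f.x.round(4),np.sqrt(np.mean(f.fun**2)).round(4)
E
cat >> h.py <<'E'
COL={"green":((50,120,50),(75,255,255)),"blue":((100,120,50),(125,255,255)),"white":((0,0,170),(180,40,255)),"black":((0,0,0),(180,255,60))}
E
python3 - <<'E'
from h import *
im=cv2.imread("pics/w1.png"); c=wcal(arm.get_obs())
print(fitpot(c,im,4,(322,220)),fitpot(c,im,1,(327,362)))
for n,p in (("green",(515,139)),("blue",(500,231)),("white",(491,310))): print(n,stand(c,im,*COL[n],p))
t=cv2.imread("pics/top0.png"); ct=arm.calibration("top")
for n,p in (("green",(273,175)),("blue",(320,185)),("white",(365,190)),("black",(407,197))): print(n,stand(ct,t,*COL[n],p))
E
```

```text
(array([0.4496, 0.0929]), np.float64(0.0011), 37) (array([ 0.4306, -0.0875]), np.float64(0.001), 19)
green (array([0.6569, 0.1389]), np.float64(0.0016))
blue (array([0.6397, 0.0424]), np.float64(0.0009))
white (array([ 0.6318, -0.0519]), np.float64(0.0019))
green (array([0.6551, 0.139 ]), np.float64(0.001))
blue (array([0.6381, 0.042 ]), np.float64(0.001))
white (array([ 0.6291, -0.0516]), np.float64(0.0011))
black (array([ 0.6163, -0.1392]), np.float64(0.0013))
```

Top and wrist agree to about 2 mm. Now I'll descend on pot_4 and grip.

Call:
servo_tool(deltas=[[[1,-1,-40],[0,0,0]],[[1,-1,-80],[0,0,0]],[[1,-1,-120],[0,0,0]],[[1,-1,-155],[0,0,0]],[[1,-1,-175],[0,0,0]],[[1,-1,-183],[0,0,0]],[[1,-1,-183],[0,0,0]],[[1,-1,-183],[0,0,0]]])

```text
time: 2.35
position: [0.4505, 0.0918, 0.0401]
eef_rot: [[0.137, 0.991, 0.002], [0.991, -0.137, -0.0], [0.0, 0.002, -1.0]]
wrist_force: [0.7, -0.1, 0.5]
grip_width: 0.999
grip_force: 0.0
```

Call:
servo_tool(deltas=[[[0,0,0],[0,0,0]],[[0,0,0],[0,0,0]],[[0,0,0],[0,0,0]],[[0,0,0],[0,0,0]],[[0,0,0],[0,0,0]],[[0,0,0],[0,0,0]],[[0,0,0],[0,0,0]],[[0,0,0],[0,0,0]]], hand=-1)

```text
time: 3.15
position: [0.4428, 0.0928, 0.0428]
eef_rot: [[0.136, 0.991, -0.019], [0.991, -0.136, 0.001], [-0.001, -0.019, -1.0]]
wrist_force: [-38.6, 3.1, 62.5]
grip_width: 0.344
grip_force: 30.8
```

The width (29 mm) and force (about 60 N up) are wrong for a 65 mm collar, so I'll look before doing anything else.

Run:
```python
from h import *
a=arm.snapshot("wrist"); b=arm.snapshot("side")
cv2.imwrite("pics/e1.png",np.hstack([a[100:480,100:540],cv2.resize(b[130:290,200:350],(356,380))]))
o=arm.get_obs();print(o['wrist_force'],o['torque'],o['grip_width'],o['grip_force'],o['position'])
```

```text
[-39.53860875   2.53116158  63.43859841] [0.62426399 8.06201346 0.01769417] 0.339185040763688 30.887371558326322 [0.44281917 0.09280527 0.0428721 ]
```

View pics/e1.png

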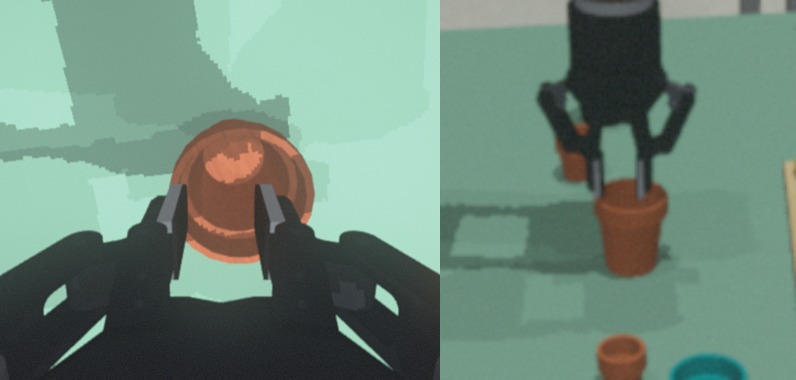

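The right fingertip has slid over the rim into the pot, and the pot is being pressed down. The tips seem to sit higher than I assumed. I'll raise a little to unload, then measure the tip height in the pictures.

Call:
servo_tool(deltas=[[[0,0,4],[0,0,0]],[[0,0,8],[0,0,0]],[[0,0,12],[0,0,0]],[[0,0,12],[0,0,0]]])

```text
time: 3.65
position: [0.4521, 0.0916, 0.055]
eef_rot: [[0.137, 0.991, 0.005], [0.991, -0.137, -0.0], [0.001, 0.005, -1.0]]
wrist_force: [-8.3, 0.8, 24.2]
grip_width: 0.004
grip_force: 10.8
```

Run:
```python
from h import *
o=arm.get_obs(); b=arm.snapshot("side"); c=arm.calibration("side"); t=o['position']
print(t,o['wrist_force'],o['grip_width'],o['grip_force'])
for dz in (0,.02,.04): print("tcp+",dz,proj(c,t+[0,0,dz]).round())
for x in (.449,.455): print("rim/foot",proj(c,(x,.093,.072)).round(),proj(c,(x,.093,0)).round())
b=b.copy()
for dz in (0,.02,.04): cv2.circle(b,tuple(int(v) for v in proj(c,t+[0,0,dz]).round()),1,(255,255,0),-1)
cv2.imwrite("pics/e2.png",cv2.resize(b[140:260,220:340],(600,600),interpolation=cv2.INTER_CUBIC))
```

```text
[0.45206833 0.09157011 0.0549626 ] [-8.30784278  0.79304039 24.2339946 ] 0.004374481399563364 10.835524803260341
tcp+ 0 [280. 218.]
tcp+ 0.02 [280. 210.]
tcp+ 0.04 [280. 201.]
rim/foot [279. 211.] [280. 240.]
rim/foot [281. 211.] [283. 240.]
```

View pics/e2.png

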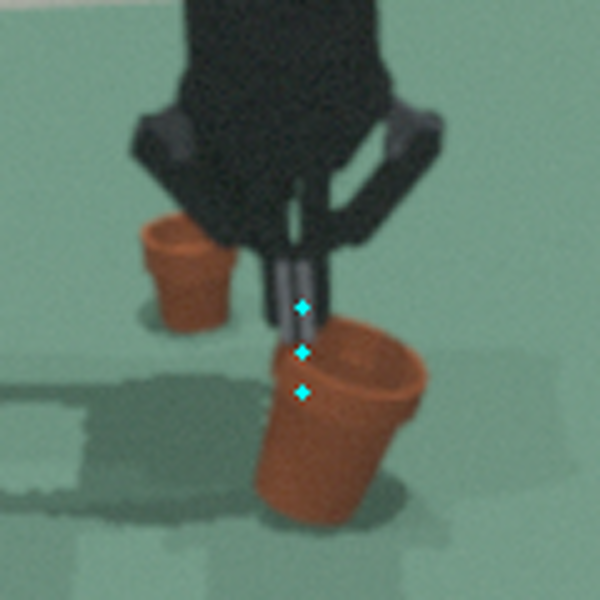

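The gripper is shut at pot_4's left rim, and the pot leans about 20° toward +x. Raising slowly should let it settle back upright.

Call:
servo_tool(deltas=[[[0,0,3],[0,0,0]],[[0,0,6],[0,0,0]],[[0,0,9],[0,0,0]],[[0,0,12],[0,0,0]],[[0,0,15],[0,0,0]],[[0,0,18],[0,0,0]],[[0,0,21],[0,0,0]],[[0,0,24],[0,0,0]],[[0,0,30],[0,0,0]],[[0,0,38],[0,0,0]],[[0,0,46],[0,0,0]],[[0,0,60],[0,0,0]],[[0,0,80],[0,0,0]],[[0,0,80],[0,0,0]],[[0,0,80],[0,0,0]]])

```text
time: 5.2
position: [0.4498, 0.0915, 0.1311]
eef_rot: [[0.137, 0.991, 0.001], [0.991, -0.137, -0.0], [0.0, 0.001, -1.0]]
wrist_force: [0.3, 0.7, -0.1]
grip_width: -0.0
grip_force: 0.0
```

Run:
```python
from h import *
o=arm.get_obs(); b=arm.snapshot("side").copy(); w=arm.snapshot("wrist"); c=arm.calibration("side"); t=o['position']
print(t,o['wrist_force'],o['grip_width'],o['grip_force'])
for dz in (0,.02,.04): cv2.circle(b,tuple(int(v) for v in proj(c,t+[0,0,dz]).round()),1,(255,255,0),-1)
cv2.imwrite("pics/e3.png",np.hstack([cv2.resize(b[100:260,220:340],(360,480),interpolation=cv2.INTER_CUBIC),w[:,130:530]]))
cw=wcal(o); print(proj(cw,t),fitpot(cw,w,4,(320,220)))
```

```text
[0.44979491 0.09148779 0.1310781 ] [ 0.27624046  0.69212342 -0.09882716] -5.3783457883702874e-05 0.0
[320.71384205 277.28061024] (array([0.4503, 0.0926]), np.float64(0.0008), 38)
```

View pics/e3.png

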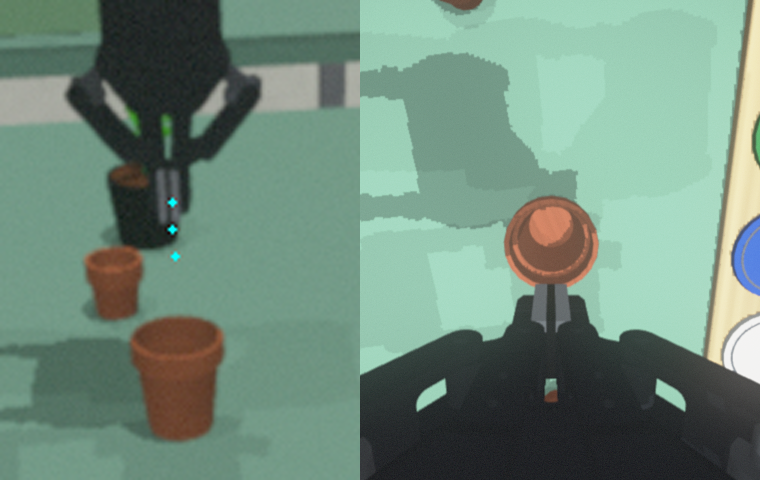

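Pot_4 is upright again at (0.450, 0.093). In the side view the shut tips end about 22 mm above the projected TCP, so open tips sit roughly 35 mm above it. That explains the slip over the rim. I'll go deeper this time, with TCP z about 0.02.

Call:
servo_tool(deltas=[[[0,1,0],[0,0,0]],[[0,1,0],[0,0,0]],[[0,1,0],[0,0,0]],[[0,1,0],[0,0,0]],[[0,1,0],[0,0,0]],[[0,1,0],[0,0,0]],[[0,1,0],[0,0,0]],[[0,1,0],[0,0,0]],[[0,1,-30],[0,0,0]],[[0,1,-55],[0,0,0]],[[0,1,-75],[0,0,0]],[[0,1,-90],[0,0,0]],[[0,1,-102],[0,0,0]],[[0,1,-111],[0,0,0]],[[0,1,-111],[0,0,0]],[[0,1,-111],[0,0,0]]], hand=1)

```text
time: 6.9
position: [0.4499, 0.0925, 0.0202]
eef_rot: [[0.137, 0.991, 0.001], [0.991, -0.137, -0.0], [0.0, 0.001, -1.0]]
wrist_force: [-0.7, -0.3, 0.5]
grip_width: 1.001
grip_force: 0.0
```

Call:
servo_tool(deltas=[[[0,0,0],[0,0,0]],[[0,0,0],[0,0,0]],[[0,0,0],[0,0,0]],[[0,0,0],[0,0,0]]], hand=0.3)

```text
time: 7.3
position: [0.4503, 0.0925, 0.0211]
eef_rot: [[0.137, 0.991, 0.002], [0.991, -0.137, -0.0], [0.0, 0.002, -1.0]]
wrist_force: [-1.6, 1.0, 5.6]
grip_width: 0.735
grip_force: 26.3
```

The grip closed at about 63 mm, which fits pot_4's collar. Lifting.

Call:
servo_tool(deltas=[[[0,0,5],[0,0,0]],[[0,0,15],[0,0,0]],[[0,0,30],[0,0,0]],[[0,0,45],[0,0,0]],[[0,0,60],[0,0,0]],[[0,0,70],[0,0,0]],[[0,0,70],[0,0,0]]], hand=-0.5)

```text
time: 8.0
position: [0.4509, 0.0924, 0.0917]
eef_rot: [[0.137, 0.991, 0.004], [0.991, -0.137, -0.0], [0.0, 0.004, -1.0]]
wrist_force: [0.1, -0.9, -0.4]
grip_width: 0.729
grip_force: 27.8
```

Run:
```python
from h import *
o=arm.get_obs(); b=arm.snapshot("side").copy(); w=arm.snapshot("wrist"); c=arm.calibration("side"); t=o['position']
print(t,o['wrist_force'],o['grip_width'],o['grip_force'])
p=proj(c,t).astype(int); x,y=p
cv2.circle(b,(x,y),1,(255,255,0),-1)
cv2.imwrite("pics/e4.png",np.hstack([cv2.resize(b[y-90:y+70,x-60:x+60],(360,480),interpolation=cv2.INTER_CUBIC),w[:,130:530]]))
```

```text
[0.45090346 0.09243775 0.09169025] [ 0.09229233 -0.90933129 -0.42272147] 0.7291392024112225 27.760301171801984
```

View pics/e4.png

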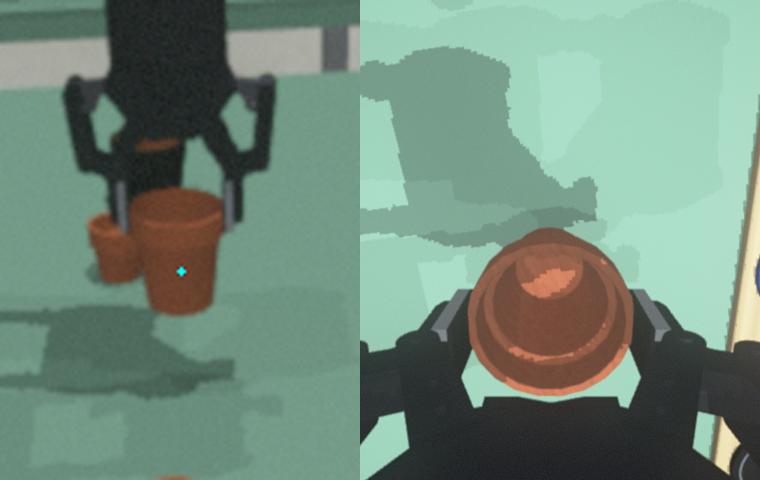

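Pot_4 hangs upright between the pads, gripped at the collar. Carrying it to the black stand.

Call:
servo_tool(deltas=[[[10,-14,5],[0,0,0]],[[28,-39,10],[0,0,0]],[[48,-66,10],[0,0,0]],[[68,-94,10],[0,0,0]],[[88,-122,10],[0,0,0]],[[108,-150,10],[0,0,0]],[[128,-178,10],[0,0,0]],[[148,-206,10],[0,0,0]],[[161,-224,5],[0,0,0]],[[167,-231,-10],[0,0,0]],[[167,-231,-25],[0,0,0]],[[167,-231,-38],[0,0,0]],[[167,-231,-46],[0,0,0]],[[167,-231,-49],[0,0,0]],[[167,-231,-49],[0,0,0]],[[167,-231,-49],[0,0,0]]])

```text
time: 9.7
position: [0.617, -0.1384, 0.0416]
eef_rot: [[0.137, 0.991, 0.001], [0.991, -0.137, -0.001], [-0.0, 0.001, -1.0]]
wrist_force: [-0.1, 0.4, -1.7]
grip_width: 0.732
grip_force: 27.9
```

Call:
servo_tool(deltas=[[[0,-1,-2],[0,0,0]],[[0,-1,-4],[0,0,0]],[[0,-1,-5],[0,0,0]],[[0,-1,-5],[0,0,0]]])

```text
time: 10.1
position: [0.617, -0.1398, 0.0372]
eef_rot: [[0.137, 0.991, 0.001], [0.991, -0.137, -0.001], [-0.001, 0.001, -1.0]]
wrist_force: [-2.4, 0.2, 5.4]
grip_width: 0.73
grip_force: 28.3
```

Call:
servo_tool(deltas=[[[0,0,0],[0,0,0]],[[0,0,0],[0,0,0]],[[0,0,0],[0,0,0]],[[0,0,0],[0,0,0]],[[0,0,0],[0,0,0]],[[0,0,20],[0,0,0]],[[0,0,50],[0,0,0]],[[0,0,90],[0,0,0]],[[0,0,130],[0,0,0]],[[0,0,160],[0,0,0]],[[0,0,160],[0,0,0]],[[0,0,160],[0,0,0]]], hand=1)

```text
time: 11.3
position: [0.6168, -0.1396, 0.1963]
eef_rot: [[0.137, 0.991, 0.001], [0.991, -0.137, -0.001], [-0.0, 0.001, -1.0]]
wrist_force: [-0.7, -1.5, -0.8]
grip_width: 1.003
grip_force: 0.0
```

Run:
```python
from h import *
o=arm.get_obs(); w=arm.snapshot("wrist"); c=wcal(o); cv2.imwrite("pics/w5.png",w); print(o['position'],c['xyz'],c['orientation'].round(2))
H[4]=.088; p=proj(c,(.617,-.139,.088)); print(p,fitpot(c,w,4,p)); p3=proj(c,(.407,-.245,.06)); print(p3,fitpot(c,w,3,p3)); p1=proj(c,(.43,-.087,.036)); print(p1)
p=proj(c,(.6303,-.0517,.016)); print(p,stand(c,w,*COL["white"],p))
```

```text
[ 0.61677598 -0.1395961   0.19631979] [ 0.62526272 -0.07542913  0.36867753] [[ 0.99 -0.13 -0.03]
 [-0.14 -0.96 -0.26]
 [ 0.    0.26 -0.97]]
[320.54133959 229.80868165] (array([ 0.6162, -0.1396]), np.float64(0.0007), 36)
[125.82994429 355.21962286] (array([ 0.4105, -0.2477]), np.float64(0.0011), 16)
[115.90916624 190.95345292]
[321.55743698 122.26206359] (array([ 0.6306, -0.0517]), np.float64(0.0002))
```

View pics/w5.png

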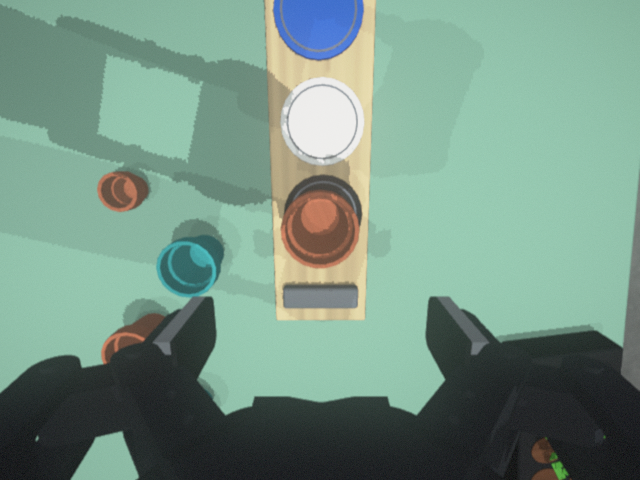

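Pot_4 stands at (321,230) on the black stand, measured at (0.616, -0.140), so it is centred to about 2 mm. Moving over pot_3.

Call:
servo_tool(deltas=[[[-26,-13,10],[0,0,0]],[[-70,-36,10],[0,0,0]],[[-112,-57,10],[0,0,0]],[[-152,-78,5],[0,0,0]],[[-185,-95,0],[0,0,0]],[[-208,-106,0],[0,0,0]],[[-208,-106,0],[0,0,0]],[[-208,-106,0],[0,0,0]],[[-208,-106,0],[0,0,0]]])

```text
time: 12.25
position: [0.4088, -0.2448, 0.195]
eef_rot: [[0.137, 0.991, -0.001], [0.991, -0.137, 0.001], [0.001, -0.001, -1.0]]
wrist_force: [0.1, -0.2, 0.7]
grip_width: 0.998
grip_force: 0.0
```

Run:
```python
from h import *
o=arm.get_obs(); w=arm.snapshot("wrist"); c=wcal(o); cv2.imwrite("pics/w6.png",w); print(o['position'],o['time'])
p3=proj(c,(.408,-.246,.06)); print(p3,fitpot(c,w,3,p3)); p1=proj(c,(.43,-.087,.036)); print(p1,fitpot(c,w,1,p1))
```

```text
[ 0.4088137  -0.24481744  0.19500797] 12.25
[319.93611471 225.45102309] (array([ 0.4094, -0.247 ]), np.float64(0.0011), 30)
[319.82932596  32.43802136] (array([ 0.4301, -0.0889]), np.float64(0.0008), 29)
```

Call:
servo_tool(deltas=[[[1,-2,-30],[0,0,0]],[[1,-2,-70],[0,0,0]],[[1,-2,-110],[0,0,0]],[[1,-2,-145],[0,0,0]],[[1,-2,-168],[0,0,0]],[[1,-2,-180],[0,0,0]],[[1,-2,-185],[0,0,0]],[[1,-2,-185],[0,0,0]],[[1,-2,-185],[0,0,0]]])

```text
time: 13.2
position: [0.4105, -0.2483, 0.0121]
eef_rot: [[0.137, 0.991, 0.002], [0.991, -0.137, -0.002], [-0.002, 0.002, -1.0]]
wrist_force: [0.8, -0.2, 0.1]
grip_width: 1.001
grip_force: 0.0
```

Call:
servo_tool(deltas=[[[0,0,0],[0,0,0]],[[0,0,0],[0,0,0]],[[0,0,0],[0,0,0]],[[0,0,0],[0,0,0]],[[0,0,0],[0,0,0]]], hand=0.1)

```text
time: 13.7
position: [0.4101, -0.2483, 0.0121]
eef_rot: [[0.137, 0.991, 0.001], [0.991, -0.137, -0.001], [-0.001, 0.001, -1.0]]
wrist_force: [-2.4, 0.3, 6.8]
grip_width: 0.636
grip_force: 25.3
```

Call:
servo_tool(deltas=[[[0,0,10],[0,0,0]],[[0,0,35],[0,0,0]],[[0,0,70],[0,0,0]],[[0,0,105],[0,0,0]],[[15,13,120],[0,0,0]],[[40,36,120],[0,0,0]],[[66,60,120],[0,0,0]],[[92,84,120],[0,0,0]],[[118,108,120],[0,0,0]],[[144,132,120],[0,0,0]],[[170,156,120],[0,0,0]],[[194,178,118],[0,0,0]],[[213,190,105],[0,0,0]],[[220,195,85],[0,0,0]],[[220,195,60],[0,0,0]],[[220,195,38],[0,0,0]],[[220,195,25],[0,0,0]],[[220,195,21],[0,0,0]],[[220,195,21],[0,0,0]],[[220,195,21],[0,0,0]]], hand=-0.6)

```text
time: 15.7
position: [0.6305, -0.0529, 0.0333]
eef_rot: [[0.137, 0.991, 0.002], [0.991, -0.137, -0.001], [-0.0, 0.002, -1.0]]
wrist_force: [-0.5, 0.2, -0.8]
grip_width: 0.639
grip_force: 26.9
```

Call:
servo_tool(deltas=[[[0,0,-2],[0,0,0]],[[0,0,-4],[0,0,0]],[[0,0,-5],[0,0,0]],[[0,0,-5],[0,0,0]]])

```text
time: 16.1
position: [0.6301, -0.0527, 0.0282]
eef_rot: [[0.137, 0.991, 0.001], [0.991, -0.137, -0.0], [-0.0, 0.001, -1.0]]
wrist_force: [-1.4, 0.2, 5.1]
grip_width: 0.636
grip_force: 27.2
```

Call:
servo_tool(deltas=[[[0,0,0],[0,0,0]],[[0,0,0],[0,0,0]],[[0,0,0],[0,0,0]],[[0,0,0],[0,0,0]],[[0,0,0],[0,0,0]],[[0,0,20],[0,0,0]],[[0,0,50],[0,0,0]],[[0,0,90],[0,0,0]],[[0,0,130],[0,0,0]],[[0,0,160],[0,0,0]],[[0,0,160],[0,0,0]],[[0,0,160],[0,0,0]]], hand=1)

```text
time: 17.3
position: [0.6298, -0.0526, 0.1873]
eef_rot: [[0.137, 0.991, 0.001], [0.991, -0.137, -0.0], [-0.0, 0.001, -1.0]]
wrist_force: [-0.6, 0.5, -0.9]
grip_width: 0.999
grip_force: 0.0
```

Run:
```python
from h import *
o=arm.get_obs(); w=arm.snapshot("wrist"); c=wcal(o); cv2.imwrite("pics/w7.png",w); print(o['position'])
H[3]=.076;H[4]=.088; p=proj(c,(.6304,-.052,.076)); print(p,fitpot(c,w,3,p)); p=proj(c,(.43,-.088,.036)); print(p,fitpot(c,w,1,p))
for n,q in (("blue",(.639,.042,.016)),("green",(.656,.139,.016))): p=proj(c,q); print(n,p,stand(c,w,*COL[n],p))
```

```text
[ 0.62977098 -0.05256979  0.18729358]
[321.02865647 228.99909959] (array([ 0.6294, -0.052 ]), np.float64(0.0009), 29)
[123.80991396 283.08408782] (array([ 0.4312, -0.0878]), np.float64(0.0011), 26)
blue [315.99262409 114.70022332] (array([0.6401, 0.0421]), np.float64(0.0011))
green [319.65467414  -8.4359628 ] (array([0.6576, 0.1401]), np.float64(0.0007))
```

View pics/w7.png

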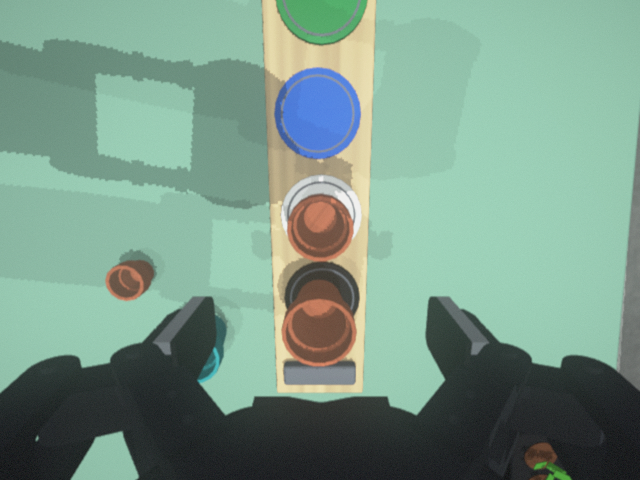

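Pot_3 is at (320,229) on the white stand, at (0.629, -0.052), and pot_4 is undisturbed. Next is pot_1 at (0.431, -0.088).

Call:
servo_tool(deltas=[[[-25,-4,0],[0,0,0]],[[-65,-11,0],[0,0,0]],[[-110,-19,0],[0,0,0]],[[-150,-26,0],[0,0,0]],[[-182,-32,0],[0,0,0]],[[-199,-35,-10],[0,0,0]],[[-199,-35,-50],[0,0,0]],[[-199,-35,-90],[0,0,0]],[[-199,-35,-130],[0,0,0]],[[-199,-35,-160],[0,0,0]],[[-199,-35,-180],[0,0,0]],[[-199,-35,-190],[0,0,0]],[[-199,-35,-196],[0,0,0]],[[-199,-35,-199],[0,0,0]],[[-199,-35,-199],[0,0,0]],[[-199,-35,-199],[0,0,0]]])

```text
time: 18.95
position: [0.4313, -0.0879, -0.0114]
eef_rot: [[0.137, 0.991, 0.002], [0.991, -0.137, -0.001], [-0.001, 0.002, -1.0]]
wrist_force: [-0.2, -0.1, 0.6]
grip_width: 1.001
grip_force: 0.0
```

Call:
servo_tool(deltas=[[[0,0,0],[0,0,0]],[[0,0,0],[0,0,0]],[[0,0,0],[0,0,0]],[[0,0,0],[0,0,0]],[[0,0,0],[0,0,0]]], hand=0.1, squeeze=20)

```text
time: 19.45
position: [0.4305, -0.0875, -0.0122]
eef_rot: [[0.137, 0.991, 0.0], [0.991, -0.137, -0.0], [-0.0, 0.0, -1.0]]
wrist_force: [-0.1, 0.8, -0.7]
grip_width: 0.551
grip_force: 0.0
```

Clear of the bench with no contact so far. Closing on the collar.

Call:
servo_tool(deltas=[[[0,0,0],[0,0,0]],[[0,0,0],[0,0,0]],[[0,0,0],[0,0,0]],[[0,0,0],[0,0,0]]], hand=-0.2)

```text
time: 19.85
position: [0.4305, -0.0875, -0.012]
eef_rot: [[0.137, 0.991, -0.0], [0.991, -0.137, -0.0], [-0.0, -0.0, -1.0]]
wrist_force: [-1.5, 0.1, 4.1]
grip_width: 0.432
grip_force: 20.2
```

Call:
servo_tool(deltas=[[[0,0,10],[0,0,0]],[[0,0,35],[0,0,0]],[[10,10,60],[0,0,0]],[[28,28,80],[0,0,0]],[[50,50,90],[0,0,0]],[[72,72,90],[0,0,0]],[[94,94,90],[0,0,0]],[[116,116,90],[0,0,0]],[[138,138,90],[0,0,0]],[[160,160,90],[0,0,0]],[[182,183,90],[0,0,0]],[[204,205,90],[0,0,0]],[[219,220,85],[0,0,0]],[[226,227,70],[0,0,0]],[[226,227,50],[0,0,0]],[[226,227,33],[0,0,0]],[[226,227,24],[0,0,0]],[[226,227,21],[0,0,0]],[[226,227,21],[0,0,0]],[[226,227,21],[0,0,0]]], hand=-0.8)

```text
time: 21.85
position: [0.6572, 0.1394, 0.0099]
eef_rot: [[0.138, 0.99, 0.002], [0.99, -0.138, 0.0], [0.0, 0.002, -1.0]]
wrist_force: [0.0, -1.1, -0.6]
grip_width: 0.429
grip_force: 20.3
```

Call:
servo_tool(deltas=[[[0,0,-2],[0,0,0]],[[0,0,-4],[0,0,0]],[[0,0,-5],[0,0,0]],[[0,0,-5],[0,0,0]]])

```text
time: 22.25
position: [0.6566, 0.1395, 0.004]
eef_rot: [[0.137, 0.991, 0.0], [0.991, -0.137, -0.0], [-0.0, 0.0, -1.0]]
wrist_force: [-1.4, -0.3, 1.0]
grip_width: 0.43
grip_force: 20.4
```

Call:
servo_tool(deltas=[[[0,0,0],[0,0,0]],[[0,0,0],[0,0,0]],[[0,0,0],[0,0,0]],[[0,0,0],[0,0,0]],[[0,0,0],[0,0,0]],[[0,0,20],[0,0,0]],[[0,0,50],[0,0,0]],[[0,0,90],[0,0,0]],[[0,0,130],[0,0,0]],[[0,0,170],[0,0,0]],[[0,0,180],[0,0,0]],[[0,0,180],[0,0,0]]], hand=1)

```text
time: 23.45
position: [0.6579, 0.1396, 0.1864]
eef_rot: [[0.137, 0.991, 0.005], [0.991, -0.137, 0.0], [0.001, 0.005, -1.0]]
wrist_force: [-1.4, -0.1, -0.8]
grip_width: 1.003
grip_force: 0.0
```

Run:
```python
from h import *
o=arm.get_obs(); w=arm.snapshot("wrist"); c=wcal(o); cv2.imwrite("pics/w8.png",w); print(o['position'])
H[1]=.052; p=proj(c,(.6566,.1395,.052)); print(p,fitpot(c,w,1,p)); p=proj(c,(.41,.279,.048)); print(p,fitpot(c,w,2,p))
```

```text
[0.65792669 0.13955591 0.18638779]
[318.3300642  224.39931093] (array([0.6563, 0.1396]), np.float64(0.0006), 29)
[-3.06037624 99.42683344] (array([0.411 , 0.2806]), np.float64(0.0007), 14)
```

View pics/w8.png

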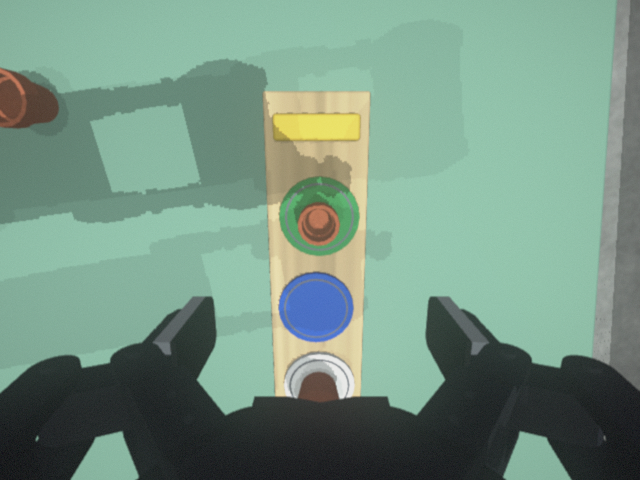

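Pot_1 stands at (319,223) on green, at (0.656, 0.140), next to the yellow block. Moving over pot_2 and measuring it.

Call:
servo_tool(deltas=[[[-30,17,0],[0,0,0]],[[-72,41,0],[0,0,0]],[[-115,65,0],[0,0,0]],[[-158,89,0],[0,0,0]],[[-200,113,0],[0,0,0]],[[-232,131,0],[0,0,0]],[[-248,140,0],[0,0,0]],[[-248,140,0],[0,0,0]],[[-248,140,0],[0,0,0]],[[-248,140,0],[0,0,0]]])

```text
time: 24.5
position: [0.4095, 0.2787, 0.1833]
eef_rot: [[0.139, 0.99, -0.0], [0.99, -0.139, -0.001], [-0.001, -0.0, -1.0]]
wrist_force: [-0.4, 0.2, -0.1]
grip_width: 1.0
grip_force: 0.0
```

Run:
```python
from h import *
o=arm.get_obs(); w=arm.snapshot("wrist"); c=wcal(o); cv2.imwrite("pics/w9.png",w); print(o['position'])
p=proj(c,(.41,.279,.048)); print(p,fitpot(c,w,2,p))
```

```text
[0.40945536 0.27874265 0.18328417]
[321.12362514 223.34493639] (array([0.4108, 0.2808]), np.float64(0.0011), 28)
```

Call:
servo_tool(deltas=[[[1,1.5,-30],[0,0,0]],[[1,1.5,-70],[0,0,0]],[[1,1.5,-110],[0,0,0]],[[1,1.5,-145],[0,0,0]],[[1,1.5,-168],[0,0,0]],[[1,1.5,-179],[0,0,0]],[[1,1.5,-184],[0,0,0]],[[1,1.5,-184],[0,0,0]],[[1,1.5,-184],[0,0,0]]])

```text
time: 25.45
position: [0.4109, 0.2814, 0.0011]
eef_rot: [[0.137, 0.991, 0.002], [0.991, -0.137, 0.001], [0.001, 0.002, -1.0]]
wrist_force: [0.6, 0.3, 0.7]
grip_width: 1.003
grip_force: 0.0
```

Call:
servo_tool(deltas=[[[0,0,0],[0,0,0]],[[0,0,0],[0,0,0]],[[0,0,0],[0,0,0]],[[0,0,0],[0,0,0]],[[0,0,0],[0,0,0]],[[0,0,0],[0,0,0]],[[0,0,0],[0,0,0]]], hand=-0.1)

```text
time: 26.15
position: [0.4101, 0.2814, 0.0007]
eef_rot: [[0.137, 0.991, 0.001], [0.991, -0.137, 0.001], [0.001, 0.001, -1.0]]
wrist_force: [-1.0, 0.4, 5.7]
grip_width: 0.531
grip_force: 19.9
```

Call:
servo_tool(deltas=[[[0,0,10],[0,0,0]],[[0,0,35],[0,0,0]],[[10,-10,70],[0,0,0]],[[28,-29,95],[0,0,0]],[[50,-52,100],[0,0,0]],[[72,-75,100],[0,0,0]],[[94,-98,100],[0,0,0]],[[116,-121,100],[0,0,0]],[[138,-144,100],[0,0,0]],[[160,-167,100],[0,0,0]],[[182,-190,100],[0,0,0]],[[206,-215,100],[0,0,0]],[[222,-232,95],[0,0,0]],[[230,-239,78],[0,0,0]],[[230,-239,55],[0,0,0]],[[230,-239,35],[0,0,0]],[[230,-239,24],[0,0,0]],[[230,-239,21],[0,0,0]],[[230,-239,21],[0,0,0]],[[230,-239,21],[0,0,0]]], hand=-0.8)

```text
time: 28.15
position: [0.6405, 0.042, 0.0222]
eef_rot: [[0.137, 0.991, 0.002], [0.991, -0.137, -0.0], [0.0, 0.002, -1.0]]
wrist_force: [0.1, 0.7, -0.9]
grip_width: 0.536
grip_force: 20.7
```

Call:
servo_tool(deltas=[[[0,0,-2],[0,0,0]],[[0,0,-4],[0,0,0]],[[0,0,-5],[0,0,0]],[[0,0,-5],[0,0,0]]])

```text
time: 28.55
position: [0.64, 0.042, 0.0167]
eef_rot: [[0.137, 0.991, 0.001], [0.991, -0.137, -0.0], [0.0, 0.001, -1.0]]
wrist_force: [-0.8, 0.9, 4.8]
grip_width: 0.53
grip_force: 20.9
```

Release, lift and back off toward the robot side for a final top view.

Call:
servo_tool(deltas=[[[0,0,0],[0,0,0]],[[0,0,0],[0,0,0]],[[0,0,0],[0,0,0]],[[0,0,0],[0,0,0]],[[0,0,0],[0,0,0]],[[0,0,20],[0,0,0]],[[0,0,50],[0,0,0]],[[0,0,90],[0,0,0]],[[0,0,130],[0,0,0]],[[-10,0,160],[0,0,0]],[[-50,0,180],[0,0,0]],[[-95,0,180],[0,0,0]],[[-140,0,180],[0,0,0]],[[-185,0,180],[0,0,0]],[[-220,0,180],[0,0,0]],[[-240,0,180],[0,0,0]],[[-240,0,180],[0,0,0]],[[-240,0,180],[0,0,0]]], hand=1)

```text
time: 30.35
position: [0.4001, 0.0419, 0.1962]
eef_rot: [[0.138, 0.99, 0.002], [0.99, -0.138, -0.0], [-0.0, 0.002, -1.0]]
wrist_force: [-0.0, 0.6, 0.8]
grip_width: 1.0
grip_force: 0.0
```

Run:
```python
from h import *
o=arm.get_obs(); t=arm.snapshot("top"); s=arm.snapshot("side"); c=arm.calibration("top"); print(o['position'],o['time'])
for k,q in {1:(.6565,.1395),2:(.639,.0422),3:(.6303,-.0517),4:(.617,-.139)}.items():
    H[k]+=.016; p=proj(c,(*q,H[k])); f=fitpot(c,t,k,p); print(k,f,"off stand mm",(1e3*(f[0]-q)).round(1))
cv2.imwrite("pics/f.png",np.vstack([cv2.resize(t[130:290,80:480],(800,320)),cv2.resize(s[130:350,230:550],(400,275)).repeat(2,1)[:, :800]]))
```

```text
[0.40013315 0.04190044 0.19620118] 30.35
1 (array([0.6528, 0.1381]), np.float64(0.0007), 14) off stand mm [-3.7 -1.4]
2 (array([0.6371, 0.0415]), np.float64(0.001), 17) off stand mm [-1.9 -0.7]
3 (array([ 0.6261, -0.0518]), np.float64(0.0018), 17) off stand mm [-4.2 -0.1]
4 (array([ 0.6108, -0.1375]), np.float64(0.0039), 20) off stand mm [-6.2  1.5]
```

View pics/f.png

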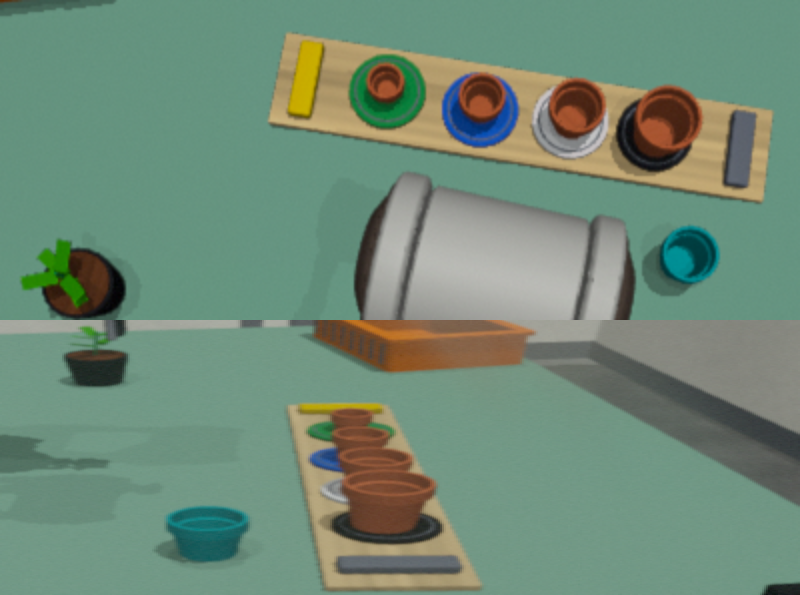

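All four pots stand upright and centred in size order: pot_1 at green, pot_2 at blue, pot_3 at white, pot_4 at black. The small offsets in the top view (6 mm at most) come from the visible pot sides, and the seedling hasn't moved.

```bash
python3 -c "
from workcell import arm
print(arm.sign_off())"
```

```text
the job is handed in; nothing more can be done
None
```

I handed the job in with all four pots upright on their stands in size order: pot_1 on green next to the yellow block, then pot_2 on blue, pot_3 on white and pot_4 on black at the grey end; the final top view put them within about 6 mm of centre, the seedling was left alone, and my first grip on pot_4 slipped and tilted it about 20° (it settled back upright; wrist force peaked at about 75 N in the readings), with no verdict returned.

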